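Put the carved boxes back on their own display stands

ROBOT

A 6-joint arm with a two-finger parallel gripper is mounted at the origin on the work surface. World frame = base frame: x ahead of the robot, y to its left, z up, the work surface at z = 0. Lengths are in m, angles in rad, forces in N, time in s.
With the tool pointing down it reaches from about 0.25 to 0.725 m from the base axis. Payload 4 kg.
Tool frame: the origin (TCP) lies at the centre of the arm's flange, where the gripper is bolted on; the fingertips stand 173 mm ahead of it and the grasp point (between the pads) lies 155 mm ahead of it (r.tip_extent is the distance from the TCP to the fingertips, in m); z points along the fingers, y is the line along which they close (so a half turn about z gives the same grasp; the last joint's range is limited). The gripper opens to 85 mm and grips with 20 to 120 N. Pads are 22 mm wide; open, the fingers measure 114 mm over their backs; the gripper's body (76 mm by 85 mm) begins 54 mm behind the grasp point. The pads swing forward as they close: fully open they stand 13 mm farther back than shut.
Start: joints at [1.257, 0.241, 0.005, 1.335, 0, 1.571], TCP at [0.154, 0.476, 0.405] pointing down, gripper open.
Joint ranges: [-2.72, 2.72], [-1.05, 1.87], [-1.09, 1.28], [-1.99, 2.15], [-1.42, 1.44], [-3.14, 3.14]. Speed limits (rad/s): [2.79, 2.79, 3.14, 3.14, 3.14, 3.14].

INTERFACE

Orientations are given as a unit quaternion [x, y, z, w].
In Python, from station import r, imaging, job gives the robot as it stands.
- The arm moves only by the tool step_arm, never from a script. Its argument "targets" is a list that holds one entry, the list of rows, each a list of 7 numbers: the turn, a rotation vector about the tool's x, y, z in units of 0.08 rad (1.0 is 0.08 rad), then the shift along the tool's x, y, z in units of 4 cm (1.0 is 4 cm), then the opening, from -1 (shut) to 1 (fully open). In form: [[[ax, ay, az, dx, dy, dz, claw], ...]]. A call has 1 to 20 rows; each row shifts and turns the commanded pose from where the row before left it, along the tool's axes as they then stand; what a row does not reach is not made up. A row lasts 1/10 s, in which the tool goes at most 50 mm and 8.59 degrees, less where a joint would pass 70% of its speed; a pose out of reach is approached as far as the arm can. A call with a number of a shift or a turn outside -1 to 1 is refused whole. A call with a gripper value outside its range is refused whole. The fingers move at their own pace and stop on an object; the grip force is fixed at half the most. Time passes only in rows, so rows that do not move let the fingers close. It gives the time, the measured TCP pose, the force, the opening and the grip force at its end, in the units of the state.
- r.observe(): the state, without advancing time (a new reading comes with each control period).
- imaging.snapshot(name): name is "side" or "top" or "wrist"; returns a dict with "image" (400x640x3 uint8, blue, green, red), "vfov" (degrees; the focal length in pixels is half the picture's height over the tangent of half this angle, whatever the lens; pixels are square), "cx", "cy" (the principal point, pixels), "camera_from_world" (4x4, takes a point from world to camera coordinates). Camera axes: x right, y up, looking along -z (the intrinsics and any distortion apply to the point x, -y, -z); pixel columns grow to the right and rows downward; lengths in m; the calibration is good to about 2 mm. A picture is of the moment at which its call begins. There is no depth.
- job.hand_in(): hands the job in; it is judged then, once.
The state is a dict: "time": time; "joints": joint angles; "joint_vel": joint speeds; "effort": joint torques, N m; "eef_pos": TCP position; "eef_rot": TCP orientation; "contact_force": force on the tool from outside, world axes, zero at the start; "ft_torque": the same for the moment, N m; "finger_gap": opening from 0.0 (shut) to 1.0 (fully open); "grasp_force": force on a finger pad.
Only numpy, scipy, OpenCV 4.12 (cv2) and the standard library are available. Lean on these libraries where they do the work, as an engineer would, in place of code of your own. Each camera call takes 0.05 s, during which the arm holds its last target. There are 200 camera calls.

TASK

The four wooden pieces on the stall have been put back on each other's display stands. Get every piece upright onto the middle of the stand of its own shape (wide round box on the large round stand, slim pepper mill on the small round one, square box on the square one, oblong box on the oblong one), with the square and the oblong box lined up with the sides of their stands. Park pieces on the empty cork pad on the way, never on the bare bench, don't tip any piece over, and leave the glue bottle where it stands.

Things in the scene. Friction and masses are not known exactly. Their poses are not given: they have to be found in the camera images.
- round_box: The wide round lidded box: a squat cylinder 64 mm across with straight sides up to 44 mm, flat lid top at 49 mm with a small wooden knob up to 60 mm. Loose, plain light wood, 0.10 to 0.28 kg. Origin: centre of its underside; z up. At the start it stands on one of the other pieces' stands. Home: the large round stand. Its yaw does not matter.
- pepper_mill: The slim round pepper mill, the tallest piece: foot 48 mm across, straight body 40 mm across from 26 to 80 mm height, domed top with a steel bead, 98 mm high in all. Loose, plain light wood, 0.10 to 0.28 kg. Origin: centre of its underside; z up. At the start it stands on one of the other pieces' stands. Home: the small round stand. Its yaw does not matter.
- square_box: The square lidded box, 54 x 54 mm and 50 mm high, straight sides, two carved crosses on the lid. Loose, plain light wood, 0.10 to 0.28 kg. Origin: centre of its underside; z up. At the start it stands on one of the other pieces' stands. x and y run along its sides. Home: the square stand.
- oblong_box: The oblong lidded box, 100 mm long (its x) by 45 mm wide (its y) and 42 mm high, straight sides, a row of carved crosses on the lid. Loose, plain light wood, 0.10 to 0.28 kg. Origin: centre of its underside; z up. At the start it stands on one of the other pieces' stands. Home: the oblong stand.
- large_round_stand: The large round display stand, a disc 120 mm across. Fixed, dark plain wood, 18 mm high. Origin: centre of its underside (z = 0 on the table top); flat top.
- small_round_stand: The small round display stand, a disc 86 mm across. Fixed, dark plain wood, 18 mm high. Origin: centre of its underside (z = 0 on the table top); flat top.
- square_stand: The square display stand, 105 x 105 mm. Fixed, dark plain wood, 18 mm high. Origin: centre of its underside (z = 0 on the table top); x and y run along its sides; flat top.
- oblong_stand: The oblong display stand, 140 mm long (its x) by 80 mm wide (its y). Fixed, dark plain wood, 18 mm high. Origin: centre of its underside (z = 0 on the table top); flat top.
- cork_pad: The empty cork pad, 120 x 120 mm, 10 mm thick, fixed flat on the table: the only free spot to park a piece on. Origin: centre of its underside; x and y run along its sides.
- glue_bottle: A white glue bottle with orange cap, 48 mm across and 120 mm high, loose, standing upright among the stands. Not part of the job: leave it where it stands. Origin: centre of its underside.

How it is judged:
On the way:
1. one of the four pieces has been parked and let go, upright, on the cork pad (((horizontal distance between round_box and cork_pad below 0.045 m and z of round_box in the frame of cork_pad below 0.014 m and linear speed of round_box below 0.05 m/s and angle between round_box's own z axis and vertical below 0.15 rad and contact force between round_box and the fingers below 0.1 N) or (horizontal distance between pepper_mill and cork_pad below 0.045 m and z of pepper_mill in the frame of cork_pad below 0.014 m and linear speed of pepper_mill below 0.05 m/s and angle between pepper_mill's own z axis and vertical below 0.15 rad and contact force between pepper_mill and the fingers below 0.1 N) or (horizontal distance between square_box and cork_pad below 0.045 m and z of square_box in the frame of cork_pad below 0.014 m and linear speed of square_box below 0.05 m/s and angle between square_box's own z axis and vertical below 0.15 rad and contact force between square_box and the fingers below 0.1 N) or (horizontal distance between oblong_box and cork_pad below 0.045 m and z of oblong_box in the frame of cork_pad below 0.014 m and linear speed of oblong_box below 0.05 m/s and angle between oblong_box's own z axis and vertical below 0.15 rad and contact force between oblong_box and the fingers below 0.1 N))), for 0.2 s.
At the end, for the whole second after the job is handed in: Each piece is at rest upright on top of its own stand (the one of its shape), centres within 15 mm; the oblong box lies along its stand and the square box has its sides parallel to its stand's, within 15 degrees (any quarter turn of the square, either way round of the oblong) (horizontal distance between round_box and large_round_stand below 0.015 m and z of round_box in the frame of large_round_stand between 0.014 and 0.023 m and angle between each of round_box, pepper_mill, square_box, oblong_box's own z axis and vertical below 0.1 rad and linear speed of each of round_box, pepper_mill, square_box, oblong_box below 0.03 m/s and horizontal distance between pepper_mill and small_round_stand below 0.015 m and z of pepper_mill in the frame of small_round_stand between 0.014 and 0.023 m and horizontal distance between square_box and square_stand below 0.015 m and z of square_box in the frame of square_stand between 0.014 and 0.023 m and horizontal distance between oblong_box and oblong_stand below 0.015 m and z of oblong_box in the frame of oblong_stand between 0.014 and 0.023 m and angle between the x axis of oblong_box and the x axis of oblong_stand, either way round below 0.26 rad and (angle between the x axis of square_box and the x axis of square_stand, either way round below 0.26 rad or angle between the x axis of square_box and the x axis of square_stand, either way round above 1.31 rad)); the robot touches nothing.
It fails at once if a piece is set down on the bare bench (height (world z) of any of round_box, pepper_mill, square_box, oblong_box below 0.005 m).
It fails at once if a piece is tipped by more than about 34 degrees (angle between any of round_box, pepper_mill, square_box, oblong_box's own z axis and vertical above 0.6 rad).
It fails at once if the glue bottle is shifted by more than 20 mm or tipped over (distance of glue_bottle from where it was at the start of the episode above 0.02 m or angle between glue_bottle's own z axis and vertical above 0.5 rad).
It also fails if it takes over 128 s, if anything falls off the work surface, if the arm or the gripper's body presses on something with over 40 N, if the wrist force passes 120 N, or if a joint passes its speed limit or range.

## Working session

There is one attempt and no reset: what is moved stays moved. The work goes in short steps, Python scripts to look and compute and a tool call to move; the robot and the scene stay as the last step left them, time stands still between calls to the robot, and variables do not carry over. Pictures are saved under pics/ and viewed, at most 14 in all, crops included, and the job is handed in when it is done.

Besides the shell and the picture viewer there is one more tool, called after "Emit:" as a command line: name --argument value ..., lists and objects as JSON in quotes. step_arm: Moves the arm, as the interface text tells. Its arguments: {"type":"object","properties":{"targets":{"type":"array"}},"required":["targets"]}

```bash
mkdir -p pics; cat > h.py <<'E'
import numpy as np, cv2, json
from station import r, imaging, job
from scipy.spatial.transform import Rotation as R
def snap(cam,name):
    s=imaging.snapshot(cam); cv2.imwrite(f'pics/{name}.png',s['image'])
    np.savez(f'pics/{name}.npz',**{k:np.array(v) for k,v in s.items()}); return s
def load(name): return np.load(f'pics/{name}.npz',allow_pickle=True)
def ray(s,u,v):
    h=s['image'].shape[0]; f=h/2/np.tan(np.radians(float(s['vfov']))/2)
    M=np.array(s['camera_from_world']); d=np.array([(u-s['cx'])/f,-(v-s['cy'])/f,-1.])
    Rm=M[:3,:3]; return -Rm.T@M[:3,3], Rm.T@d
def atz(s,u,v,z):
    o,d=ray(s,u,v); return o+d*(z-o[2])/d[2]
def tri(l):
    A=np.zeros((3,3));b=np.zeros(3);P=[]
    for s,u,v in l:
        o,d=ray(s,u,v); d=d/np.linalg.norm(d); Q=np.eye(3)-np.outer(d,d); A+=Q;b+=Q@o;P.append((Q,o))
    p=np.linalg.solve(A,b); return p,[np.linalg.norm(Q@(p-o)) for Q,o in P]
def proj(s,p):
    h=s['image'].shape[0]; f=h/2/np.tan(np.radians(float(s['vfov']))/2)
    c=np.array(s['camera_from_world'])@np.r_[p,1]; return float(s['cx'])+f*c[0]/-c[2], float(s['cy'])-f*c[1]/-c[2]
E
python3 - <<'E'
from h import *
for c in ('top','side','wrist'):
    s=snap(c,c+'0'); print(c,s['vfov'],s['cx'],s['cy'],[k for k in s]); print(np.round(np.linalg.inv(s['camera_from_world']),3))
print(r.observe())
E
```

```text
top 42.8793941606539 310.64344924949074 202.52019721567956 ['image', 'vfov', 'cx', 'cy', 'camera_from_world']
[[-0.064  0.968 -0.244  0.265]
 [-0.998 -0.061  0.02   0.021]
 [ 0.005  0.245  0.969  1.279]
 [ 0.     0.     0.     1.   ]]
side 45.59457781256942 320.72329370829226 193.8672427658481 ['image', 'vfov', 'cx', 'cy', 'camera_from_world']
[[ 0.852  0.376 -0.363  0.166]
 [-0.523  0.613 -0.592 -0.641]
 [ 0.     0.695  0.719  0.835]
 [ 0.     0.     0.     1.   ]]
wrist 65.60860945506288 321.0457818208354 204.99004880391098 ['image', 'vfov', 'cx', 'cy', 'camera_from_world']
[[ 0.308 -0.911 -0.275  0.084]
 [ 0.951  0.294  0.091  0.499]
 [-0.002 -0.29   0.957  0.373]
 [ 0.     0.     0.     1.   ]]
{'time': 0.15, 'joints': array([1.25704394e+00, 2.41219352e-01, 4.05887469e-03, 1.33522687e+00,
       1.60327618e-07, 1.57082309e+00]), 'joint_vel': array([-0.00028756, -0.00355445,  0.0039532 ,  0.00127957,  0.00096634,
       -0.00045536]), 'effort': array([-1.55931699e-03, -3.72634578e+01,  2.52638394e+01,  1.23583322e-02,
       -1.04729479e-04,  9.40923606e-07]), 'eef_pos': array([0.15425273, 0.47539922, 0.40403715]), 'eef_rot': array([ 1.56246695e-01,  9.87717742e-01, -7.85732108e-04, -1.24354270e-04]), 'contact_force': array([-0.98933849,  0.26818604, -0.05021872]), 'ft_torque': array([ 0.00331972,  0.01424786, -0.06723103]), 'grasp_force': 0.0, 'finger_gap': 0.9989925726642916}
```

View pics/top0.png

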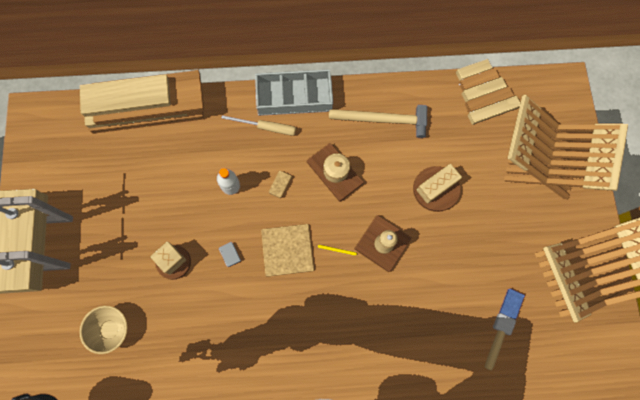

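View pics/side0.png

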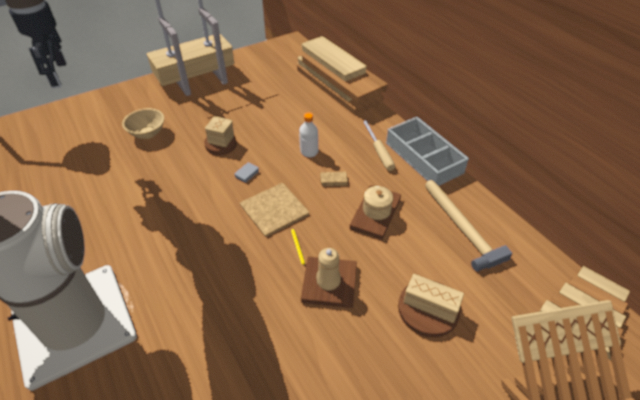

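The top view shows four piece/stand pairs: round box on the oblong stand (336,168), oblong box on the large round stand (437,187), mill on the square stand (383,242), square box on the small round stand (170,258). The cork pad is at (288,250) and the bottle at (228,182). The side view shows the same layout. Next I'll enlarge both views.

```bash
python3 - <<'E'
from h import *
def crop(n,x0,y0,w,h,k,o):
    im=cv2.imread(f'pics/{n}.png')[y0:y0+h,x0:x0+w]; im=cv2.resize(im,None,fx=k,fy=k,interpolation=cv2.INTER_CUBIC)
    for x in range(-(-x0//20)*20,x0+w,20):
        cv2.line(im,(int((x-x0+.5)*k),0),(int((x-x0+.5)*k),5),(255,255,255),1); cv2.putText(im,str(x),(int((x-x0+.5)*k)-8,15),0,.35,(255,255,255))
    for y in range(-(-y0//20)*20,y0+h,20):
        cv2.line(im,(0,int((y-y0+.5)*k)),(5,int((y-y0+.5)*k)),(255,255,255),1); cv2.putText(im,str(y),(7,int((y-y0+.5)*k)+4),0,.35,(255,255,255))
    cv2.imwrite(f'pics/{o}.png',im); print(im.shape)
crop('top0',140,135,130,150,4,'tA'); crop('top0',255,135,215,145,3.7,'tB')
crop('side0',195,100,150,100,5,'sA'); crop('side0',235,165,235,175,3.4,'sB')
E
```

```text
(600, 520, 3)
(536, 796, 3)
(500, 750, 3)
(595, 799, 3)
```

View pics/tB.png

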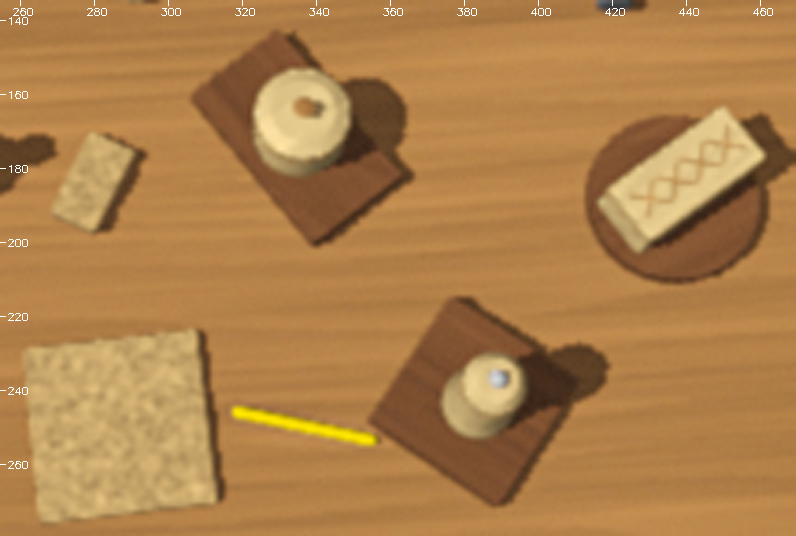

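View pics/sB.png

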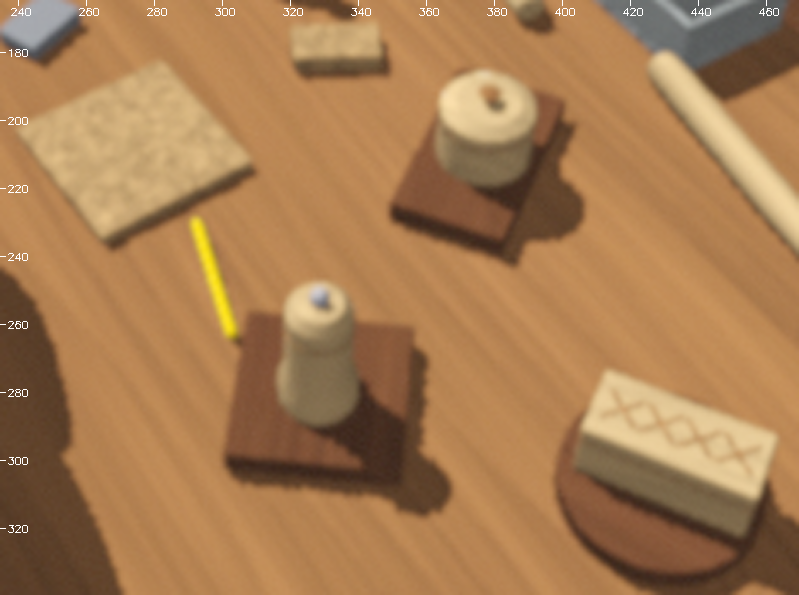

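View pics/tA.png

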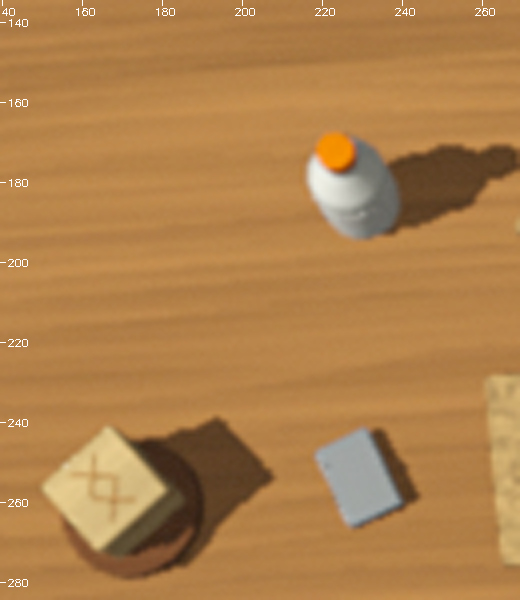

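View pics/sA.png

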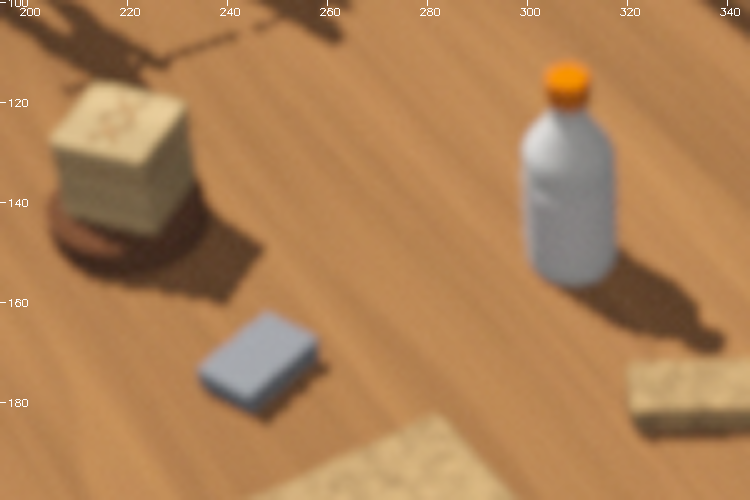

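The crops give the lid, stand and pad corners and the knob, bead and cap. Now I'll triangulate these.

```bash
cat > m.py <<'E'
from h import *
T=load('top0');S=load('side0')
tB=lambda u,v:(T,255+u/3.7-.5,135+v/3.7-.5); sB=lambda u,v:(S,235+u/3.4-.5,165+v/3.4-.5)
tA=lambda u,v:(T,140+u/4-.5,135+v/4-.5); sA=lambda u,v:(S,195+u/5-.5,100+v/5-.5)
P={'cork':[(tB(23,349),sB(162,62)),(tB(196,330),sB(253,167)),(tB(217,500),sB(108,240)),(tB(41,522),sB(18,133))],
'sqst':[(tB(369,421),sB(248,312)),(tB(460,297),sB(413,328)),(tB(575,378),sB(400,473)),(tB(500,506),sB(226,460))],
'obst':[(tB(411,176),sB(500,241)),(tB(316,244),sB(391,207)),(tB(281,32),sB(565,98))],
'bead':[(tB(500,379),sB(319,296))],'knob':[(tB(303,105),sB(490,92))],
'oblid':[(tB(612,189),sB(607,372)),(tB(725,108),sB(777,435)),(tB(766,156),sB(750,500)),(tB(650,240),sB(580,437))],
'sqlid':[(tA(108,427),sA(187,103)),(tA(170,487),sA(140,165)),(tA(105,550),sA(53,140)),(tA(42,488),sA(97,83))],
'cap':[(tA(336,150),sA(568,72))]}
if __name__=='__main__':
    for k,l in P.items():
        q=[tri(x) for x in l]; p=np.array([a for a,_ in q])
        print(k,np.round(p,3).tolist(),'res',[round(max(b)*1e3,1) for _,b in q],'mean',np.round(p.mean(0),4),
          'sides',np.round(np.linalg.norm(np.roll(p,-1,0)-p,axis=1),3),'ang',np.round(np.degrees([np.arctan2(*(b-a)[1::-1]) for a,b in zip(p,np.roll(p,-1,0))]),1))
    for n,u,v,z in (('large',677,199,.018),):print(n,atz(*tB(u,v),z), atz(*tB(585,199),z),atz(*tB(769,199),z),atz(*tB(677,115),z),atz(*tB(677,283),z))
    print('small',atz(*tA(133,507),.018),atz(*tA(62,507),.018),atz(*tA(203,507),.018),atz(*tA(133,577),.018))
    print('oblst left',atz(*tB(191,97),.018)); print('rbox lid rim c',atz(*tB(302,114),.044))
E
python3 m.py
```

```text
cork [[0.525, 0.126, 0.004], [0.531, 0.006, -0.001], [0.414, -0.001, 0.002], [0.406, 0.118, 0.001]] res [np.float64(0.7), np.float64(0.8), np.float64(0.7), np.float64(0.6)] mean [0.4691 0.0621 0.0015] sides [0.12  0.117 0.12  0.119] ang [ -86.8 -176.5   94.     3.5]
sqst [[0.46, -0.107, 0.013], [0.539, -0.176, 0.02], [0.48, -0.251, 0.009], [0.397, -0.191, 0.01]] res [np.float64(0.5), np.float64(0.7), np.float64(1.0), np.float64(0.1)] mean [ 0.4687 -0.1812  0.0128] sides [0.105 0.096 0.102 0.104] ang [ -40.8 -128.5  144.1   52.8]
obst [[0.626, -0.15, 0.022], [0.586, -0.081, 0.011], [0.741, -0.068, 0.019]] res [np.float64(1.5), np.float64(0.2), np.float64(0.6)] mean [ 0.6507 -0.0997  0.0171] sides [0.08  0.156 0.141] ang [ 120.4    4.9 -144.6]
bead [[0.465, -0.182, 0.11]] res [np.float64(0.4)] mean [ 0.4652 -0.1819  0.1101] sides [0.] ang [0.]
knob [[0.666, -0.075, 0.072]] res [np.float64(0.7)] mean [ 0.6664 -0.0749  0.0717] sides [0.] ang [0.]
oblid [[0.6, -0.28, 0.056], [0.652, -0.363, 0.058], [0.614, -0.386, 0.057], [0.564, -0.303, 0.048]] res [np.float64(0.2), np.float64(0.2), np.f
[... 234 characters left out ...]
float64(0.0), np.float64(1.9), np.float64(0.1), np.float64(0.1)] mean [0.4594 0.3486 0.0657] sides [0.055 0.05  0.056 0.052] ang [-137.7  132.5   44.2  -47.9]
cap [[0.644, 0.199, 0.121]] res [np.float64(0.1)] mean [0.6445 0.1986 0.1209] sides [0.] ang [0.]
large [ 0.60015653 -0.33398088  0.018     ] [ 0.60415288 -0.2700255   0.018     ] [ 0.59615826 -0.39796709  0.018     ] [ 0.66121514 -0.34164102  0.018     ] [ 0.54047062 -0.32649296  0.018     ]
small [0.45440248 0.34487654 0.018     ] [0.45717227 0.38870458 0.018     ] [0.4516708  0.30165159 0.018     ] [0.41121599 0.3447702  0.018     ]
oblst left [ 0.6957707  -0.00107199  0.018     ]
rbox lid rim c [ 0.66983097 -0.07616447  0.044     ]
```

Sizes and angles match the spec, and heights are within about 5 mm (biased low). Next I'll refine the centres using known heights in both views, and write a move planner.

```bash
cat > plan.py <<'E'
import sys; from h import *
# usage: plan.py x y z phi(deg closing dir, mod 180) -> totals in tool units
o=r.observe(); Rm=R.from_quat(o['eef_rot']); p=o['eef_pos']
x,y,z,phi=map(float,sys.argv[1:5])
ya=Rm.as_matrix()[:,1]; cur=np.degrees(np.arctan2(ya[1],ya[0])); 
d=(phi-cur) if 'abs' in sys.argv else (phi-cur+90)%180-90
f=np.radians(cur+d); yv=np.array([np.cos(f),np.sin(f),0]); zv=np.array([0,0,-1.]); G=np.c_[np.cross(yv,zv),yv,zv]
print('pos',np.round(p,4),'phi',round(cur,1),'j',np.round(o['joints'],2),'gap',round(o['finger_gap'],3),'gf',round(o['grasp_force'],1),'t',o['time'])
rv=(Rm.inv()*R.from_matrix(G)).as_rotvec(); print('turn units',np.round(rv/.08,2))
print('then shift units',np.round(G.T@(np.array([x,y,z])-p)/.04,2))
E
python3 - <<'E'
from m import *
H={'cork':.010,'sqst':.018,'oblid':.060,'sqlid':.068,'bead':.116,'knob':.078,'obst':.018,'cap':.12}
for k,l in P.items():
    for i in (0,1): 
        q=np.array([atz(*x[i],H[k])[:2] for x in l]); print(k,'TS'[i],np.round(q.mean(0),4), np.round(q,3).tolist() if k=='obst' else '')
E
python3 plan.py .466 -.182 .30 72
```

```text
cork T [0.468  0.0618] 
cork S [0.4657 0.055 ] 
sqst T [ 0.4683 -0.1804] 
sqst S [ 0.4667 -0.1839] 
obst T [ 0.6508 -0.0998] [[0.628, -0.151], [0.584, -0.081], [0.74, -0.068]]
obst S [ 0.6501 -0.1003] [[0.626, -0.147], [0.582, -0.086], [0.742, -0.067]]
bead T [ 0.4646 -0.1811] 
bead S [ 0.4623 -0.1856] 
knob T [ 0.665  -0.0747] 
knob S [ 0.6615 -0.0795] 
oblid T [ 0.6067 -0.3322] 
oblid S [ 0.6038 -0.3352] 
sqlid T [0.4594 0.3479] 
sqlid S [0.458  0.3457] 
cap T [0.6449 0.1987] 
cap S [0.6449 0.1997] 
pos [0.1543 0.4754 0.404 ] phi 72.0 j [1.26 0.24 0.   1.34 0.   1.57] gap 0.999 gf 0.0 t 0.15
turn units [-0.02  0.    0.  ]
then shift units [-12.49 -13.22   2.6 ]
```

Emit:
step_arm --targets '[[[0, 0, 0, -0.5, -0.5, 0, 1], [0, 0, 0, -0.7, -0.75, 0, 1], [0, 0, 0, -0.7, -0.75, 0.2, 1], [0, 0, 0, -0.7, -0.75, 0.2, 1], [0, 0, 0, -0.7, -0.75, 0.2, 1], [0, 0, 0, -0.7, -0.75, 0.2, 1], [0, 0, 0, -0.7, -0.75, 0.2, 1], [0, 0, 0, -0.7, -0.75, 0.2, 1], [0, 0, 0, -0.7, -0.75, 0.2, 1], [0, 0, 0, -0.7, -0.75, 0.2, 1], [0, 0, 0, -0.7, -0.75, 0.2, 1], [0, 0, 0, -0.7, -0.75, 0.2, 1], [0, 0, 0, -0.7, -0.75, 0, 1], [0, 0, 0, -0.7, -0.75, 0, 1], [0, 0, 0, -0.7, -0.75, 0, 1], [0, 0, 0, -0.7, -0.75, 0, 1], [0, 0, 0, -0.7, -0.75, 0, 1], [0, 0, 0, -0.6, -0.7, 0, 1], [0, 0, 0, 0, 0, 0, 1], [0, 0, 0, 0, 0, 0, 1]]]'

```text
time: 2.15
eef_pos: [0.4591, -0.179, 0.324]
eef_rot: [0.157, 0.988, 0.0, -0.001]
contact_force: [-0.6, 1.1, -0.1]
finger_gap: 1.001
grasp_force: 0.0
```

```bash
python3 plan.py .464 -.183 .228 72; python3 -c "
from h import *
snap('wrist','w1')"
```

```text
pos [ 0.4591 -0.179   0.324 ] phi 71.9 j [-0.37  0.28 -0.16  1.13  0.   -0.06] gap 1.001 gf 0.0 t 2.15
turn units [ 0.01 -0.02 -0.02]
then shift units [-0.15 -0.06  2.4 ]
```

View pics/w1.png

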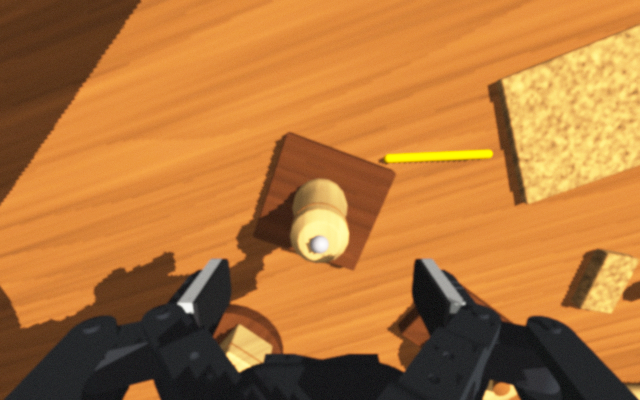

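The mill's bead sits at (319,243), centred between the fingers. The square stand's corners are at about (291,132), (395,173), (353,269), (254,236).

```bash
python3 - <<'E'
from h import *
s=load('w1'); print(atz(s,319,243,.116), [np.round(atz(s,u,v,.018),3) for u,v in ((291,132),(395,173),(353,269),(254,236))], np.mean([atz(s,u,v,.018) for u,v in ((291,132),(395,173),(353,269),(254,236))],0))
print([np.round(atz(s,u,v,.01),3) for u,v in ((500,80),(527,203))])
E
```

```text
[ 0.46176896 -0.18076758  0.116     ] [array([ 0.396, -0.185,  0.018]), array([ 0.459, -0.109,  0.018]), array([ 0.539, -0.172,  0.018]), array([ 0.476, -0.251,  0.018])] [ 0.46769425 -0.17928011  0.018     ]
[array([ 0.411, -0.003,  0.01 ]), array([0.528, 0.005, 0.01 ])]
```

Emit:
step_arm --targets '[[[0, 0, 0, -0.15, -0.06, 0.4, 1], [0, 0, 0, 0, 0, 0.5, 1], [0, 0, 0, 0, 0, 0.5, 1], [0, 0, 0, 0, 0, 0.5, 1], [0, 0, 0, 0, 0, 0.4, 1], [0, 0, 0, 0, 0, 0.1, 1], [0, 0, 0, 0, 0, 0, 1], [0, 0, 0, 0, 0, 0, 1]]]'

```text
time: 3.0
eef_pos: [0.4646, -0.1822, 0.2296]
eef_rot: [0.156, 0.988, -0.0, 0.001]
contact_force: [0.4, -0.6, -0.0]
finger_gap: 1.004
grasp_force: 0.0
```

Emit:
step_arm --targets '[[[0, 0, 0, 0, 0, 0, -1], [0, 0, 0, 0, 0, 0, -1], [0, 0, 0, 0, 0, 0, -1], [0, 0, 0, 0, 0, 0, -1], [0, 0, 0, 0, 0, 0, -1], [0, 0, 0, 0, 0, 0, -1], [0, 0, 0, 0, 0, 0, -1], [0, 0, 0, 0, 0, 0, -1], [0, 0, 0, 0, 0, 0, -1], [0, 0, 0, 0, 0, 0, -1], [0, 0, 0, 0, 0, -0.2, -1], [0, 0, 0, 0, 0, -0.4, -1], [0, 0, 0, 0, 0, -0.5, -1], [0, 0, 0, 0, 0, -0.4, -1], [0, 0, 0, 0, 0, 0, -1]]]'

```text
time: 4.5
eef_pos: [0.465, -0.183, 0.2908]
eef_rot: [0.156, 0.988, -0.001, 0.002]
contact_force: [-0.3, 0.1, -1.5]
finger_gap: 0.452
grasp_force: 60.3
```

```bash
python3 plan.py .467 .059 .223 72
```

```text
pos [ 0.465  -0.183   0.2908] phi 72.0 j [-0.37  0.32 -0.2   1.05 -0.   -0.06] gap 0.452 gf 60.3 t 4.5
turn units [-0.01  0.05  0.  ]
then shift units [1.82 5.77 1.69]
```

Emit:
step_arm --targets '[[[0, 0, 0, 0.1, 0.3, 0, -1], [0, 0, 0, 0.2, 0.6, 0, -1], [0, 0, 0, 0.2, 0.7, 0, -1], [0, 0, 0, 0.25, 0.8, 0, -1], [0, 0, 0, 0.25, 0.8, 0, -1], [0, 0, 0, 0.25, 0.8, 0, -1], [0, 0, 0, 0.2, 0.7, 0, -1], [0, 0, 0, 0.2, 0.6, 0, -1], [0, 0, 0, 0.17, 0.47, 0, -1], [0, 0, 0, 0, 0, 0, -1], [0, 0, 0, 0, 0, 0.4, -1], [0, 0, 0, 0, 0, 0.4, -1], [0, 0, 0, 0, 0, 0.4, -1], [0, 0, 0, 0, 0, 0.3, -1], [0, 0, 0, 0, 0, 0.15, -1], [0, 0, 0, 0, 0, 0, -1], [0, 0, 0, 0, 0, 0, -1]]]'

```text
time: 6.2
eef_pos: [0.466, 0.0591, 0.2224]
eef_rot: [0.156, 0.988, -0.0, -0.0]
contact_force: [-0.3, 0.4, -1.0]
finger_gap: 0.449
grasp_force: 60.4
```

Emit:
step_arm --targets '[[[0, 0, 0, 0, 0, 0.03, -1], [0, 0, 0, 0, 0, 0, -1]]]'

```text
time: 6.4
eef_pos: [0.4663, 0.0593, 0.2214]
eef_rot: [0.156, 0.988, -0.0, 0.0]
contact_force: [0.3, -0.7, -1.2]
finger_gap: 0.452
grasp_force: 60.5
```

Emit:
step_arm --targets '[[[0, 0, 0, 0, 0, 0.03, -1], [0, 0, 0, 0, 0, 0, -1], [0, 0, 0, 0, 0, 0, -1]]]'

```text
time: 6.7
eef_pos: [0.4663, 0.0593, 0.2213]
eef_rot: [0.156, 0.988, -0.0, 0.0]
contact_force: [-2.0, -0.8, 7.5]
finger_gap: 0.45
grasp_force: 61.3
```

It's touching, so I'll release, rise and plan the square box.

Emit:
step_arm --targets '[[[0, 0, 0, 0, 0, 0, 1], [0, 0, 0, 0, 0, 0, 1], [0, 0, 0, 0, 0, 0, 1], [0, 0, 0, 0, 0, 0, 1], [0, 0, 0, 0, 0, 0, 1], [0, 0, 0, 0, 0, 0, 1], [0, 0, 0, 0, 0, 0, 1], [0, 0, 0, 0, 0, 0, 1], [0, 0, 0, 0, 0, -0.2, 1], [0, 0, 0, 0, 0, -0.4, 1], [0, 0, 0, 0, 0, -0.5, 1], [0, 0, 0, 0, 0, -0.5, 1], [0, 0, 0, 0, 0, -0.5, 1], [0, 0, 0, 0, 0, -0.3, 1], [0, 0, 0, 0, 0, 0, 1]]]'

```text
time: 8.2
eef_pos: [0.4671, 0.0595, 0.3188]
eef_rot: [0.156, 0.988, 0.001, 0.002]
contact_force: [0.8, 0.5, 0.8]
finger_gap: 1.002
grasp_force: 0.0
```

```bash
python3 plan.py .459 .347 .203 43; python3 -c "
from h import *
for c in ('top','side'): snap(c,c+'1')
a=cv2.imread('pics/top1.png')[180:300,220:420]; b=cv2.imread('pics/side1.png')[140:300,200:360]
cv2.imwrite('pics/c1.png',np.hstack([cv2.resize(a,(400,300)),cv2.resize(b,(300,300))]))"
```

```text
pos [0.4671 0.0595 0.3188] phi 72.0 j [ 0.13  0.24 -0.23  1.1  -0.    0.44] gap 1.002 gf 0.0 t 8.2
turn units [0.04 0.05 6.33]
then shift units [5.4  4.75 2.89]
```

View pics/c1.png

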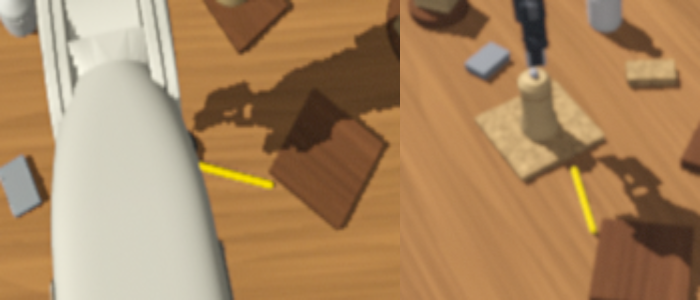

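The mill stands upright on the pad at about (536,105) in the crop. On to the square box.

Emit:
step_arm --targets '[[[0, 0, 0.8, 0, 0, 0, 1], [0, 0, 0.8, 0, 0, 0, 1], [0, 0, 0.8, 0, 0, 0, 1], [0, 0, 0.8, 0, 0, 0, 1], [0, 0, 0.8, 0, 0, 0, 1], [0, 0, 0.8, 0, 0, 0, 1], [0, 0, 0.8, 0, 0, 0, 1], [0, 0, 0.7, 0, 0, 0, 1], [0, 0, 0, 0.4, 0.3, 0, 1], [0, 0, 0, 0.7, 0.6, 0, 1], [0, 0, 0, 0.8, 0.7, 0, 1], [0, 0, 0, 0.8, 0.7, 0, 1], [0, 0, 0, 0.8, 0.7, 0, 1], [0, 0, 0, 0.8, 0.7, 0, 1], [0, 0, 0, 0.7, 0.65, 0, 1], [0, 0, 0, 0.4, 0.4, 0, 1], [0, 0, 0, 0, 0, 0.3, 1], [0, 0, 0, 0, 0, 0.5, 1], [0, 0, 0, 0, 0, 0, 1], [0, 0, 0, 0, 0, 0, 1]]]'

```text
time: 10.3
eef_pos: [0.4569, 0.3458, 0.283]
eef_rot: [0.398, 0.917, -0.002, -0.001]
contact_force: [-0.2, -0.0, -0.5]
finger_gap: 1.0
grasp_force: 0.0
```

```bash
python3 plan.py .459 .347 .203 43; python3 -c "
from h import *
snap('wrist','w2')"
```

```text
pos [0.4569 0.3458 0.283 ] phi 43.1 j [ 0.65  0.46 -0.    1.11 -0.    1.47] gap 1.0 gf 0.0 t 10.3
turn units [-0.04 -0.    0.02]
then shift units [-0.01  0.06  2.  ]
```

View pics/w2.png

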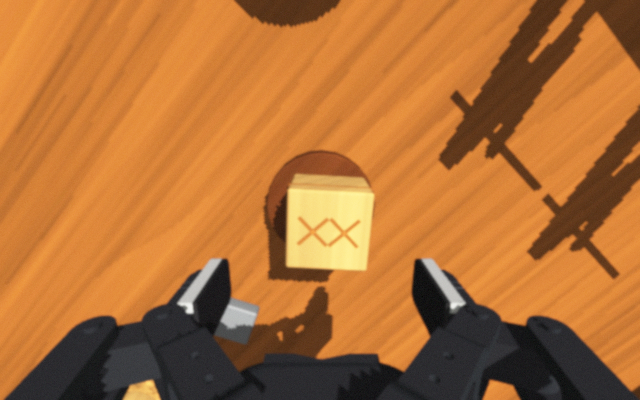

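The lid is square to the fingers, corners about (287,188), (373,193), (366,270), (287,267). It is slightly right of the finger centre, so I'll check before descending.

```bash
python3 - <<'E'
from h import *
s=load('w2'); q=np.array([atz(s,u,v,.068)[:2] for u,v in ((287,188),(373,193),(366,270),(287,267))]); print(np.round(q,3).tolist(),q.mean(0)); d=np.roll(q,-1,0)-q; print(np.degrees(np.arctan2(d[:,1],d[:,0]))%90)
print([np.round(atz(s,u,v,.018),3) for u,v in ((320,151),(267,205))])
E
python3 plan.py .461 .349 .203 43
```

```text
[[0.421, 0.353], [0.461, 0.386], [0.496, 0.347], [0.456, 0.313]] [0.45839181 0.3496488 ]
[39.74253442 40.84994949 40.81079961 41.29338453]
[array([0.424, 0.378, 0.018]), array([0.422, 0.319, 0.018])]
pos [0.4573 0.3461 0.2841] phi 43.1 j [ 0.65  0.46  0.    1.11 -0.    1.47] gap 1.004 gf 0.0 t 10.35
turn units [-0.01  0.    0.02]
then shift units [-0.01  0.12  2.03]
```

Emit:
step_arm --targets '[[[0, 0, 0.4, 0, 0.08, 0, 1], [0, 0, 0, 0, 0, 0.4, 1], [0, 0, 0, 0, 0, 0.5, 1], [0, 0, 0, 0, 0, 0.5, 1], [0, 0, 0, 0, 0, 0.4, 1], [0, 0, 0, 0, 0, 0.2, 1], [0, 0, 0, 0, 0, 0, 1], [0, 0, 0, 0, 0, 0, -1], [0, 0, 0, 0, 0, 0, -1], [0, 0, 0, 0, 0, 0, -1], [0, 0, 0, 0, 0, 0, -1], [0, 0, 0, 0, 0, 0, -1], [0, 0, 0, 0, 0, 0, -1], [0, 0, 0, 0, 0, 0, -1], [0, 0, 0, 0, 0, 0, -1], [0, 0, 0, 0, 0, 0, -1]]]'

```text
time: 11.95
eef_pos: [0.4601, 0.3495, 0.2058]
eef_rot: [0.412, 0.911, 0.001, 0.001]
contact_force: [0.0, -0.3, 5.8]
finger_gap: 0.624
grasp_force: 64.2
```

Emit:
step_arm --targets '[[[0, 0, 0, 0, 0, -0.2, -1], [0, 0, 0, 0, 0, -0.5, -1], [0, 0, 0, 0, 0, -0.6, -1], [0, 0, 0, 0, 0, -0.6, -1], [0, 0, 0, 0, 0, -0.6, -1], [0, 0, 0, 0, 0, -0.5, -1], [0, 0, 0, 0, 0, -0.2, -1], [0, 0, -0.5, 0, 0, 0, -1], [0, 0, -0.6, 0, 0, 0, -1], [0, 0, -0.6, 0, 0, 0, -1], [0, 0, -0.5, 0, 0, 0, -1], [0, 0, 0, 0, 0, 0, -1]]]'

```text
time: 13.15
eef_pos: [0.4592, 0.3489, 0.3314]
eef_rot: [0.331, 0.944, -0.001, -0.001]
contact_force: [-0.3, 0.3, -2.0]
finger_gap: 0.621
grasp_force: 63.6
```

```bash
python3 plan.py .4675 -.181 .207 51.5
```

```text
pos [0.4592 0.3489 0.3314] phi 51.4 j [0.65 0.43 0.08 1.23 0.   1.32] gap 0.621 gf 63.6 t 13.15
turn units [-0.02 -0.01 -0.02]
then shift units [ -8.41 -10.24   3.11]
```

Emit:
step_arm --targets '[[[0, 0, 0, -0.3, -0.4, 0, -1], [0, 0, 0, -0.64, -0.78, 0, -1], [0, 0, 0, -0.64, -0.78, 0, -1], [0, 0, 0, -0.64, -0.78, 0, -1], [0, 0, 0, -0.64, -0.78, 0, -1], [0, 0, 0, -0.64, -0.78, 0, -1], [0, 0, 0, -0.64, -0.78, 0, -1], [0, 0, 0, -0.64, -0.78, 0, -1], [0, 0, 0, -0.64, -0.78, 0, -1], [0, 0, 0, -0.64, -0.78, 0, -1], [0, 0, 0, -0.64, -0.78, 0, -1], [0, 0, 0, -0.64, -0.78, 0, -1], [0, 0, 0, -0.64, -0.78, 0, -1], [0, 0, 0, -0.43, -0.48, 0, -1], [0, 0, 0, 0, 0, 0, -1], [0, 0, 0, 0, 0, 0.5, -1], [0, 0, 0, 0, 0, 0.6, -1], [0, 0, 0, 0, 0, 0.6, -1], [0, 0, 0, 0, 0, 0.4, -1], [0, 0, 0, 0, 0, 0, -1]]]'

```text
time: 15.15
eef_pos: [0.4654, -0.1796, 0.2457]
eef_rot: [0.33, 0.944, 0.0, -0.003]
contact_force: [-1.4, 0.7, -0.9]
finger_gap: 0.623
grasp_force: 63.5
```

```bash
python3 plan.py .4675 -.181 .207 51.5
```

```text
pos [ 0.4654 -0.1796  0.2457] phi 51.4 j [-0.37  0.37 -0.26  0.95  0.    0.31] gap 0.623 gf 63.5 t 15.15
turn units [-0.02 -0.08 -0.02]
then shift units [-0.06  0.    0.97]
```

Emit:
step_arm --targets '[[[0, 0, 0, -0.04, 0, 0.3, -1], [0, 0, 0, 0, 0, 0.3, -1], [0, 0, 0, 0, 0, 0.25, -1], [0, 0, 0, 0, 0, 0.12, -1], [0, 0, 0, 0, 0, 0.03, -1], [0, 0, 0, 0, 0, 0, -1], [0, 0, 0, 0, 0, 0, -1]]]'

```text
time: 15.85
eef_pos: [0.4683, -0.182, 0.2087]
eef_rot: [0.331, 0.944, -0.0, 0.0]
contact_force: [0.1, -0.6, -1.4]
finger_gap: 0.623
grasp_force: 63.6
```

Emit:
step_arm --targets '[[[0, 0, 0, 0, 0, 0.04, -1], [0, 0, 0, 0, 0, 0.03, -1], [0, 0, 0, 0, 0, 0, -1], [0, 0, 0, 0, 0, 0, -1]]]'

```text
time: 16.25
eef_pos: [0.4683, -0.182, 0.2058]
eef_rot: [0.331, 0.944, -0.0, 0.0]
contact_force: [-1.0, -0.7, 1.8]
finger_gap: 0.62
grasp_force: 63.6
```

Emit:
step_arm --targets '[[[0, 0, 0, 0, 0, 0, 1], [0, 0, 0, 0, 0, 0, 1], [0, 0, 0, 0, 0, 0, 1], [0, 0, 0, 0, 0, 0, 1], [0, 0, 0, 0, 0, 0, 1], [0, 0, 0, 0, 0, 0, 1], [0, 0, 0, 0, 0, 0, 1], [0, 0, 0, 0, 0, -0.2, 1], [0, 0, 0, 0, 0, -0.4, 1], [0, 0, 0, 0, 0, -0.6, 1], [0, 0, 0, 0, 0, -0.6, 1], [0, 0, 0, 0, 0, -0.6, 1], [0, 0, 0, 0, 0, -0.4, 1], [0, 0, 0, 0, 0, 0, 1]]]'

```text
time: 17.65
eef_pos: [0.469, -0.1823, 0.3206]
eef_rot: [0.331, 0.944, -0.0, 0.003]
contact_force: [0.9, 0.6, -0.6]
finger_gap: 0.999
grasp_force: 0.0
```

```bash
python3 plan.py .4663 .0595 .2215 51.4; python3 -c "
from h import *
snap('wrist','w3')"
```

```text
pos [ 0.469  -0.1823  0.3206] phi 51.4 j [-0.37  0.3  -0.14  1.12  0.    0.3 ] gap 0.999 gf 0.0 t 17.65
turn units [ 0.02  0.07 -0.  ]
then shift units [3.82 4.68 2.48]
```

View pics/w3.png

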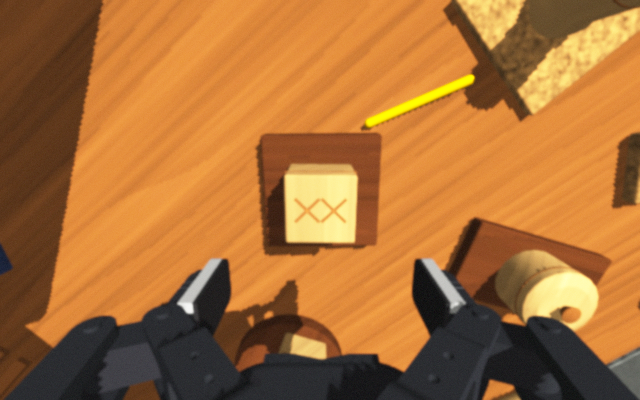

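The square box, lid about (285–357, 170–243), stands centred and lined up on its stand (263–381, 134–245). Next is the mill on the pad.

Emit:
step_arm --targets '[[[0, 0, 0, 0.3, 0.4, 0, 1], [0, 0, 0, 0.6, 0.7, 0, 1], [0, 0, 0, 0.6, 0.75, 0, 1], [0, 0, 0, 0.65, 0.75, 0, 1], [0, 0, 0, 0.65, 0.75, 0, 1], [0, 0, 0, 0.6, 0.75, 0, 1], [0, 0, 0, 0.42, 0.58, 0, 1], [0, 0, 0, 0, 0, 0, 1], [0, 0, 0, 0, 0, 0.3, 1], [0, 0, 0, 0, 0, 0.5, 1], [0, 0, 0, 0, 0, 0.6, 1], [0, 0, 0, 0, 0, 0.6, 1], [0, 0, 0, 0, 0, 0.4, 1], [0, 0, 0, 0, 0, 0, 1]]]'

```text
time: 19.1
eef_pos: [0.4636, 0.0588, 0.2184]
eef_rot: [0.331, 0.944, -0.002, -0.003]
contact_force: [-0.7, -1.0, -0.1]
finger_gap: 1.001
grasp_force: 0.0
```

```bash
python3 plan.py .4663 .0595 .2215 51.4
```

```text
pos [0.4636 0.0588 0.2184] phi 51.3 j [ 0.13  0.35 -0.37  0.85 -0.    0.8 ] gap 1.001 gf 0.0 t 19.1
turn units [-0.07 -0.06 -0.01]
then shift units [-0.04  0.06 -0.08]
```

Emit:
step_arm --targets '[[[0, 0, 0, 0, 0, 0, -1], [0, 0, 0, 0, 0, 0, -1], [0, 0, 0, 0, 0, 0, -1], [0, 0, 0, 0, 0, 0, -1], [0, 0, 0, 0, 0, 0, -1], [0, 0, 0, 0, 0, 0, -1], [0, 0, 0, 0, 0, 0, -1], [0, 0, 0, 0, 0, 0, -1], [0, 0, 0, 0, 0, 0, -1], [0, 0, 0, 0, 0, 0, -1], [0, 0, 0, 0, 0, -0.2, -1], [0, 0, 0, 0, 0, -0.4, -1], [0, 0, 0, 0, 0, -0.5, -1], [0, 0, 0, 0, 0, -0.5, -1], [0, 0, 0, 0, 0, -0.2, -1], [0, 0, 0, 0, 0, 0, -1]]]'

```text
time: 20.7
eef_pos: [0.4659, 0.0598, 0.2946]
eef_rot: [0.331, 0.944, 0.001, 0.001]
contact_force: [0.4, -0.4, -0.3]
finger_gap: 0.452
grasp_force: 60.3
```

```bash
python3 plan.py .4545 .346 .230 51.4
```

```text
pos [0.4659 0.0598 0.2946] phi 51.4 j [ 0.13  0.26 -0.27  1.04  0.    0.8 ] gap 0.452 gf 60.3 t 20.7
turn units [ 0.02  0.02 -0.  ]
then shift units [4.69 5.41 1.61]
```

Emit:
step_arm --targets '[[[0, 0, 0, 0.3, 0.4, 0, -1], [0, 0, 0, 0.6, 0.7, 0, -1], [0, 0, 0, 0.65, 0.75, 0, -1], [0, 0, 0, 0.7, 0.8, 0, -1], [0, 0, 0, 0.7, 0.8, 0, -1], [0, 0, 0, 0.65, 0.75, 0, -1], [0, 0, 0, 0.6, 0.7, 0, -1], [0, 0, 0, 0.49, 0.51, 0, -1], [0, 0, 0, 0, 0, 0, -1], [0, 0, 0, 0, 0, 0.3, -1], [0, 0, 0, 0, 0, 0.5, -1], [0, 0, 0, 0, 0, 0.4, -1], [0, 0, 0, 0, 0, 0.3, -1], [0, 0, 0, 0, 0, 0.1, -1], [0, 0, 0, 0, 0, 0, -1], [0, 0, 0, 0, 0, 0, -1]]]'

```text
time: 22.3
eef_pos: [0.4532, 0.3441, 0.2302]
eef_rot: [0.331, 0.944, -0.001, -0.001]
contact_force: [-4.8, -4.4, 10.6]
finger_gap: 0.453
grasp_force: 61.8
```

```bash
python3 plan.py .4545 .346 .2274 51.4
```

```text
pos [0.4532 0.3441 0.2302] phi 51.3 j [ 0.65  0.51 -0.08  0.99 -0.    1.32] gap 0.453 gf 61.8 t 22.3
turn units [-0.04 -0.   -0.02]
then shift units [0.01 0.06 0.07]
```

Contact made; release and rise.

Emit:
step_arm --targets '[[[0, 0, 0, 0, 0, 0, 1], [0, 0, 0, 0, 0, 0, 1], [0, 0, 0, 0, 0, 0, 1], [0, 0, 0, 0, 0, 0, 1], [0, 0, 0, 0, 0, 0, 1], [0, 0, 0, 0, 0, 0, 1], [0, 0, 0, 0, 0, 0, 1], [0, 0, 0, 0, 0, 0, 1], [0, 0, 0, 0, 0, -0.2, 1], [0, 0, 0, 0, 0, -0.4, 1], [0, 0, 0, 0, 0, -0.5, 1], [0, 0, 0, 0, 0, -0.6, 1], [0, 0, 0, 0, 0, -0.6, 1], [0, 0, 0, 0, 0, -0.5, 1], [0, 0, 0, 0, 0, 0, 1]]]'

```text
time: 23.8
eef_pos: [0.4548, 0.3465, 0.3457]
eef_rot: [0.331, 0.944, 0.003, 0.002]
contact_force: [-0.2, 0.7, 0.3]
finger_gap: 1.0
grasp_force: 0.0
```

```bash
python3 plan.py .664 -.077 .200 72; python3 -c "
from h import *
snap('wrist','w4')"
```

```text
pos [0.4548 0.3465 0.3457] phi 51.4 j [ 0.65  0.41  0.09  1.24 -0.    1.32] gap 1.0 gf 0.0 t 23.8
turn units [ 0.09  0.04 -4.49]
then shift units [-8.25 -8.45  3.64]
```

View pics/w4.png

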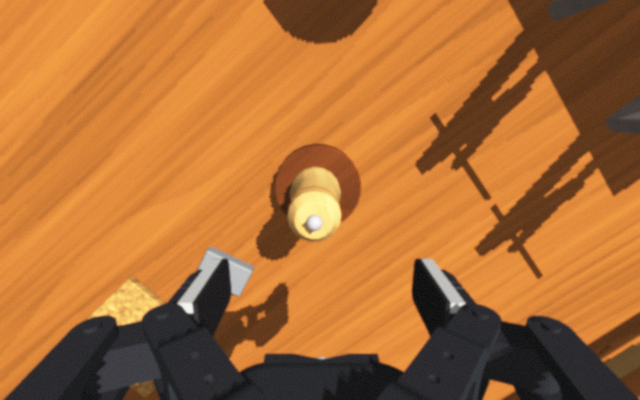

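The mill stands upright on the small stand, bead (314,222), disc from column 274 to 360. Checking the numbers, then heading to the round box.

```bash
python3 - <<'E'
from h import *
s=load('w4'); print('bead',atz(s,314,222,.116)); q=[atz(s,u,v,.018) for u,v in ((274,187),(360,184),(316,143.5),(285,156),(347,156))]
q=np.array(q)[:,:2]; A=np.c_[2*q,np.ones(5)]; c=np.linalg.lstsq(A,(q**2).sum(1),rcond=None)[0]; print('stand',c[:2],np.sqrt(c[2]+c[:2]@c[:2]))
E
```

```text
bead [0.45122852 0.34544296 0.116     ]
stand [0.45145643 0.3468537 ] 0.04217164565479997
```

Emit:
step_arm --targets '[[[0, 0, -0.8, 0, 0, 0, 1], [0, 0, -0.8, 0, 0, 0, 1], [0, 0, -0.8, 0, 0, 0, 1], [0, 0, -0.8, 0, 0, 0, 1], [0, 0, -0.8, 0, 0, 0, 1], [0, 0, -0.49, 0, 0, 0, 1], [0, 0, 0, -0.35, -0.35, 0, 1], [0, 0, 0, -0.65, -0.7, 0, 1], [0, 0, 0, -0.75, -0.75, 0, 1], [0, 0, 0, -0.75, -0.75, 0, 1], [0, 0, 0, -0.75, -0.75, 0, 1], [0, 0, 0, -0.75, -0.75, 0, 1], [0, 0, 0, -0.75, -0.75, 0, 1], [0, 0, 0, -0.75, -0.75, 0, 1], [0, 0, 0, -0.75, -0.75, 0, 1], [0, 0, 0, -0.75, -0.75, 0, 1], [0, 0, 0, -0.75, -0.8, 0, 1], [0, 0, 0, -0.5, -0.6, 0, 1], [0, 0, 0, 0, 0, 0, 1], [0, 0, 0, 0, 0, 0, 1]]]'

```text
time: 25.85
eef_pos: [0.6628, -0.0785, 0.3396]
eef_rot: [0.158, 0.988, 0.0, -0.002]
contact_force: [-0.4, 0.0, -0.6]
finger_gap: 1.0
grasp_force: 0.0
```

```bash
python3 plan.py .664 -.077 .200 72
```

```text
pos [ 0.6628 -0.0785  0.3396] phi 71.9 j [-0.12  0.61  0.4   1.37  0.    0.2 ] gap 1.0 gf 0.0 t 25.85
turn units [-0.   -0.04 -0.03]
then shift units [-0.02  0.04  3.49]
```

The mill is within 2 mm of the stand centre. Descending on the round box.

Emit:
step_arm --targets '[[[0, 0, 0, 0, 0.04, 0.4, 1], [0, 0, 0, 0, 0, 0.6, 1], [0, 0, 0, 0, 0, 0.6, 1], [0, 0, 0, 0, 0, 0.5, 1], [0, 0, 0, 0, 0, 0.4, 1], [0, 0, 0, 0, 0, 0.3, 1], [0, 0, 0, 0, 0, 0.2, 1], [0, 0, 0, 0, 0, 0.2, 1], [0, 0, 0, 0, 0, 0.15, 1], [0, 0, 0, 0, 0, 0.1, 1], [0, 0, 0, 0, 0, 0, 1], [0, 0, 0, 0, 0, 0, 1]]]'

```text
time: 27.05
eef_pos: [0.6638, -0.0762, 0.2039]
eef_rot: [0.157, 0.988, 0.0, 0.0]
contact_force: [0.3, -0.3, 0.1]
finger_gap: 1.003
grasp_force: 0.0
```

Emit:
step_arm --targets '[[[0, 0, 0, 0, 0, 0.1, 1], [0, 0, 0, 0, 0, 0, 1], [0, 0, 0, 0, 0, 0, -1], [0, 0, 0, 0, 0, 0, -1], [0, 0, 0, 0, 0, 0, -1], [0, 0, 0, 0, 0, 0, -1], [0, 0, 0, 0, 0, 0, -1], [0, 0, 0, 0, 0, 0, -1], [0, 0, 0, 0, 0, 0, -1], [0, 0, 0, 0, 0, 0, -1]]]'

```text
time: 28.05
eef_pos: [0.6639, -0.0762, 0.2001]
eef_rot: [0.157, 0.988, -0.0, 0.001]
contact_force: [0.1, -0.2, 6.1]
finger_gap: 0.728
grasp_force: 66.2
```

Emit:
step_arm --targets '[[[0, 0, 0, 0, 0, -0.2, -1], [0, 0, 0, 0, 0, -0.4, -1], [0, 0, 0, 0, 0, -0.5, -1], [0, 0, 0, 0, 0, -0.4, -1], [0, 0, 0, 0, 0, -0.2, -1], [0, 0, 0, 0, 0, 0, -1]]]'

```text
time: 28.65
eef_pos: [0.6639, -0.0761, 0.2683]
eef_rot: [0.157, 0.988, 0.0, 0.001]
contact_force: [0.4, -0.4, -2.0]
finger_gap: 0.727
grasp_force: 65.8
```

```bash
python3 plan.py .467 .059 .192 72
```

```text
pos [ 0.6639 -0.0761  0.2683] phi 72.0 j [-0.11  0.65  0.29  1.2   0.    0.2 ] gap 0.727 gf 65.8 t 28.65
turn units [ 0.01  0.02 -0.  ]
then shift units [5.72 1.69 1.91]
```

Emit:
step_arm --targets '[[[0, 0, 0, 0.3, 0.1, 0, -1], [0, 0, 0, 0.6, 0.2, 0, -1], [0, 0, 0, 0.8, 0.2, 0, -1], [0, 0, 0, 0.9, 0.3, 0, -1], [0, 0, 0, 0.9, 0.3, 0, -1], [0, 0, 0, 0.9, 0.2, 0, -1], [0, 0, 0, 0.7, 0.2, 0, -1], [0, 0, 0, 0.62, 0.19, 0, -1], [0, 0, 0, 0, 0, 0, -1], [0, 0, 0, 0, 0, 0.3, -1], [0, 0, 0, 0, 0, 0.5, -1], [0, 0, 0, 0, 0, 0.5, -1], [0, 0, 0, 0, 0, 0.3, -1], [0, 0, 0, 0, 0, 0.2, -1], [0, 0, 0, 0, 0, 0.05, -1], [0, 0, 0, 0, 0, 0, -1], [0, 0, 0, 0, 0, 0, -1]]]'

```text
time: 30.35
eef_pos: [0.4675, 0.059, 0.194]
eef_rot: [0.157, 0.988, 0.0, 0.001]
contact_force: [-0.4, 0.1, -1.2]
finger_gap: 0.733
grasp_force: 65.9
```

Emit:
step_arm --targets '[[[0, 0, 0, 0, 0, 0.04, -1], [0, 0, 0, 0, 0, 0.03, -1], [0, 0, 0, 0, 0, 0, -1], [0, 0, 0, 0, 0, 0, -1]]]'

```text
time: 30.75
eef_pos: [0.4675, 0.0591, 0.1921]
eef_rot: [0.157, 0.988, 0.0, 0.001]
contact_force: [-1.8, -0.5, 5.5]
finger_gap: 0.729
grasp_force: 66.6
```

Emit:
step_arm --targets '[[[0, 0, 0, 0, 0, 0, 1], [0, 0, 0, 0, 0, 0, 1], [0, 0, 0, 0, 0, 0, 1], [0, 0, 0, 0, 0, 0, 1], [0, 0, 0, 0, 0, 0, 1], [0, 0, 0, 0, 0, 0, 1], [0, 0, 0, 0, 0, -0.2, 1], [0, 0, 0, 0, 0, -0.5, 1], [0, 0, 0, 0, 0, -0.7, 1], [0, 0, 0, 0, 0, -0.7, 1], [0, 0, 0, 0, 0, -0.6, 1], [0, 0, 0, 0, 0, -0.3, 1], [0, 0, 0, 0, 0, 0, 1]]]'

```text
time: 32.05
eef_pos: [0.4678, 0.0591, 0.3133]
eef_rot: [0.157, 0.988, 0.001, 0.003]
contact_force: [0.3, -0.2, -0.1]
finger_gap: 0.996
grasp_force: 0.0
```

```bash
python3 plan.py .6055 -.3335 .199 31.5
```

```text
pos [0.4678 0.0591 0.3133] phi 72.0 j [ 0.13  0.25 -0.24  1.08  0.    0.44] gap 0.996 gf 0.0 t 32.05
turn units [0.05 0.05 8.83]
then shift units [-10.17  -2.19   2.86]
```

Emit:
step_arm --targets '[[[0, 0, 0.9, 0, 0, 0, 1], [0, 0, 0.9, 0, 0, 0, 1], [0, 0, 0.9, 0, 0, 0, 1], [0, 0, 0.9, 0, 0, 0, 1], [0, 0, 0.9, 0, 0, 0, 1], [0, 0, 0.9, 0, 0, 0, 1], [0, 0, 0.9, 0, 0, 0, 1], [0, 0, 0.9, 0, 0, 0, 1], [0, 0, 0.9, 0, 0, 0, 1], [0, 0, 0.73, 0, 0, 0, 1], [0, 0, 0, 0, 0, 0, 1]]]'

```text
time: 33.15
eef_pos: [0.4666, 0.0589, 0.3099]
eef_rot: [0.489, 0.873, -0.001, -0.001]
contact_force: [0.8, 0.1, 0.7]
finger_gap: 1.0
grasp_force: 0.0
```

Emit:
step_arm --targets '[[[0, 0, 0, -0.4, -0.1, 0, 1], [0, 0, 0, -0.8, -0.2, 0, 1], [0, 0, 0, -0.9, -0.2, 0, 1], [0, 0, 0, -0.9, -0.2, 0, 1], [0, 0, 0, -0.9, -0.2, 0, 1], [0, 0, 0, -0.9, -0.2, 0, 1], [0, 0, 0, -0.9, -0.2, 0, 1], [0, 0, 0, -0.9, -0.2, 0, 1], [0, 0, 0, -0.9, -0.2, 0, 1], [0, 0, 0, -0.9, -0.2, 0, 1], [0, 0, 0, -0.9, -0.2, 0, 1], [0, 0, 0, -0.6, -0.1, 0, 1], [0, 0, 0, -0.27, 0, 0, 1], [0, 0, 0, 0, 0, 0, 1], [0, 0, 0, 0, 0, 0, 1]]]'

```text
time: 34.65
eef_pos: [0.6042, -0.3336, 0.3096]
eef_rot: [0.488, 0.873, 0.0, -0.001]
contact_force: [-0.7, 0.0, 0.0]
finger_gap: 1.006
grasp_force: 0.0
```

```bash
python3 plan.py .6055 -.3335 .199 31.5; python3 -c "
from h import *
snap('wrist','w5')"
```

```text
pos [ 0.6042 -0.3336  0.3096] phi 31.5 j [-0.5   0.68  0.44  1.33  0.    0.52] gap 1.006 gf 0.0 t 34.65
turn units [-0.01 -0.02  0.01]
then shift units [-0.01  0.03  2.77]
```

View pics/w5.png

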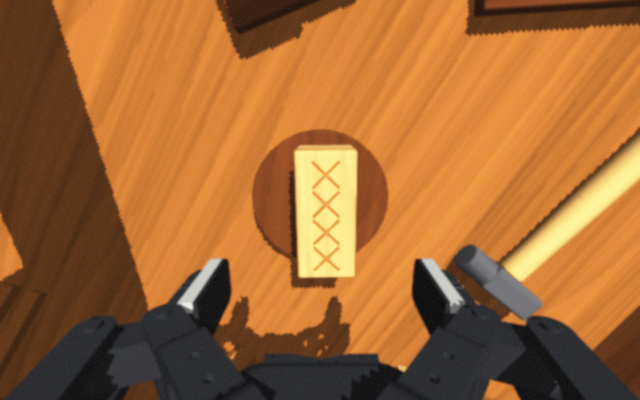

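The oblong box is lined up with the fingers, lid corners (295,150), (356,150), (354,277), (299,277). The large stand spans columns 253–387, with its top edge at row 129.

```bash
python3 - <<'E'
from h import *
s=load('w5'); q=np.array([atz(s,u,v,.060)[:2] for u,v in ((295,150),(356,150),(354,277),(299,277))]); print(np.round(q,3).tolist(),q.mean(0)); d=np.roll(q,-1,0)-q; print(np.degrees(np.arctan2(d[:,1],d[:,0])))
q=np.array([atz(s,u,v,.018)[:2] for u,v in ((253,195),(387,195),(320,129),(272,149),(370,149))])
A=np.c_[2*q,np.ones(5)]; c=np.linalg.lstsq(A,(q**2).sum(1),rcond=None)[0]; print('stand',c[:2],np.sqrt(c[2]+c[:2]@c[:2]))
E
```

```text
[[0.563, -0.302], [0.599, -0.279], [0.652, -0.363], [0.615, -0.386]] [ 0.60741473 -0.33252784]
[  31.56040928  -57.49805129 -148.41445094  121.98951667]
stand [ 0.60169952 -0.33158431] 0.058253483128465094
```

Emit:
step_arm --targets '[[[0, 0, 0, 0, 0.06, 0.4, 1], [0, 0, 0, 0, 0, 0.6, 1], [0, 0, 0, 0, 0, 0.6, 1], [0, 0, 0, 0, 0, 0.5, 1], [0, 0, 0, 0, 0, 0.3, 1], [0, 0, 0, 0, 0, 0.2, 1], [0, 0, 0, 0, 0, 0.1, 1], [0, 0, 0, 0, 0, 0, 1], [0, 0, 0, 0, 0, 0, 1]]]'

```text
time: 35.6
eef_pos: [0.607, -0.3327, 0.2038]
eef_rot: [0.489, 0.873, 0.0, 0.001]
contact_force: [0.5, -0.2, 1.1]
finger_gap: 0.996
grasp_force: 0.0
```

Emit:
step_arm --targets '[[[0, 0, 0, 0, 0, 0.1, 1], [0, 0, 0, 0, 0, 0, 1], [0, 0, 0, 0, 0, 0, -1], [0, 0, 0, 0, 0, 0, -1], [0, 0, 0, 0, 0, 0, -1], [0, 0, 0, 0, 0, 0, -1], [0, 0, 0, 0, 0, 0, -1], [0, 0, 0, 0, 0, 0, -1], [0, 0, 0, 0, 0, 0, -1], [0, 0, 0, 0, 0, 0, -1], [0, 0, 0, 0, 0, 0, -1], [0, 0, 0, 0, 0, 0, -1]]]'

```text
time: 36.8
eef_pos: [0.6067, -0.3327, 0.1991]
eef_rot: [0.489, 0.872, 0.0, 0.0]
contact_force: [0.2, -0.3, 3.9]
finger_gap: 0.518
grasp_force: 63.0
```

Emit:
step_arm --targets '[[[0, 0, 0, 0, 0, -0.2, -1], [0, 0, 0, 0, 0, -0.4, -1], [0, 0, 0, 0, 0, -0.5, -1], [0, 0, 0, 0, 0, -0.5, -1], [0, 0, 0, 0, 0, -0.4, -1], [0, 0, 0, 0, 0, 0, -1]]]'

```text
time: 37.4
eef_pos: [0.6071, -0.3329, 0.2813]
eef_rot: [0.489, 0.872, -0.0, 0.002]
contact_force: [-0.3, -0.3, -1.6]
finger_gap: 0.519
grasp_force: 62.8
```

```bash
python3 plan.py .662 -.075 .203 -54 abs
```

```text
pos [ 0.6071 -0.3329  0.2813] phi 31.5 j [-0.5   0.69  0.39  1.27 -0.    0.52] gap 0.519 gf 62.8 t 37.4
turn units [ 0.05  0.02 18.65]
then shift units [ 4.9  -4.41  1.96]
```

Emit:
step_arm --targets '[[[0, 0, 0.6, 0, 0, 0, -1], [0, 0, 0.95, 0, 0, 0, -1], [0, 0, 0.95, 0, 0, 0, -1], [0, 0, 0.95, 0, 0, 0, -1], [0, 0, 0.95, 0, 0, 0, -1], [0, 0, 0.95, 0, 0, 0, -1], [0, 0, 0.95, 0, 0, 0, -1], [0, 0, 0.95, 0, 0, 0, -1], [0, 0, 0.95, 0, 0, 0, -1], [0, 0, 0.95, 0, 0, 0, -1], [0, 0, 0.95, 0, 0, 0, -1], [0, 0, 0.95, 0, 0, 0, -1], [0, 0, 0.95, 0, 0, 0, -1], [0, 0, 0.95, 0, 0, 0, -1], [0, 0, 0.95, 0, 0, 0, -1], [0, 0, 0.95, 0, 0, 0, -1], [0, 0, 0.95, 0, 0, 0, -1], [0, 0, 0.95, 0, 0, 0, -1], [0, 0, 0.95, 0, 0, 0, -1], [0, 0, 0.95, 0, 0, 0, -1]]]'

```text
time: 39.4
eef_pos: [0.606, -0.3323, 0.2766]
eef_rot: [0.952, 0.308, -0.001, -0.001]
contact_force: [0.8, -1.1, -1.8]
finger_gap: 0.519
grasp_force: 62.9
```

Emit:
step_arm --targets '[[[0, 0, 0, 0.3, -0.3, 0, -1], [0, 0, 0, 0.5, -0.5, 0, -1], [0, 0, 0, 0.7, -0.6, 0, -1], [0, 0, 0, 0.7, -0.6, 0, -1], [0, 0, 0, 0.7, -0.6, 0, -1], [0, 0, 0, 0.7, -0.6, 0, -1], [0, 0, 0, 0.6, -0.6, 0, -1], [0, 0, 0, 0.4, -0.4, 0, -1], [0, 0, 0, 0.3, -0.2, 0, -1], [0, 0, 0, 0, 0, 0, -1], [0, 0, 0, 0, 0, 0, -1]]]'

```text
time: 40.5
eef_pos: [0.6614, -0.0751, 0.2782]
eef_rot: [0.951, 0.309, -0.001, 0.0]
contact_force: [0.7, -1.1, -1.7]
finger_gap: 0.521
grasp_force: 62.8
```

```bash
python3 plan.py .662 -.075 .203 -54 abs
```

```text
pos [ 0.6614 -0.0751  0.2782] phi -53.9 j [-0.11  0.64  0.29  1.22 -0.    2.4 ] gap 0.521 gf 62.8 t 40.5
turn units [-0.    0.01  0.01]
then shift units [0.01 0.01 1.88]
```

Emit:
step_arm --targets '[[[0, 0, 0, 0, 0, 0.3, -1], [0, 0, 0, 0, 0, 0.5, -1], [0, 0, 0, 0, 0, 0.5, -1], [0, 0, 0, 0, 0, 0.3, -1], [0, 0, 0, 0, 0, 0.2, -1], [0, 0, 0, 0, 0, 0.1, -1], [0, 0, 0, 0, 0, 0.04, -1], [0, 0, 0, 0, 0, 0, -1], [0, 0, 0, 0, 0, 0, -1]]]'

```text
time: 41.4
eef_pos: [0.662, -0.075, 0.2021]
eef_rot: [0.951, 0.309, 0.001, 0.0]
contact_force: [0.0, -0.7, -1.8]
finger_gap: 0.518
grasp_force: 62.8
```

Emit:
step_arm --targets '[[[0, 0, 0, 0, 0, 0.05, -1], [0, 0, 0, 0, 0, 0.03, -1], [0, 0, 0, 0, 0, 0, -1], [0, 0, 0, 0, 0, 0, -1]]]'

```text
time: 41.8
eef_pos: [0.6619, -0.075, 0.1991]
eef_rot: [0.951, 0.309, 0.001, 0.0]
contact_force: [-0.5, 1.0, 4.4]
finger_gap: 0.514
grasp_force: 63.3
```

Emit:
step_arm --targets '[[[0, 0, 0, 0, 0, 0, 1], [0, 0, 0, 0, 0, 0, 1], [0, 0, 0, 0, 0, 0, 1], [0, 0, 0, 0, 0, 0, 1], [0, 0, 0, 0, 0, 0, 1], [0, 0, 0, 0, 0, 0, 1], [0, 0, 0, 0, 0, 0, 1], [0, 0, 0, 0, 0, 0, 1], [0, 0, 0, 0, 0, -0.2, 1], [0, 0, 0, 0, 0, -0.5, 1], [0, 0, 0, 0, 0, -0.7, 1], [0, 0, 0, 0, 0, -0.7, 1], [0, 0, 0, 0, 0, -0.5, 1], [0, 0, 0, 0, 0, -0.2, 1], [0, 0, 0, 0, 0, 0, 1]]]'

```text
time: 43.3
eef_pos: [0.662, -0.075, 0.3118]
eef_rot: [0.951, 0.309, 0.002, 0.001]
contact_force: [0.4, 0.1, 0.6]
finger_gap: 1.001
grasp_force: 0.0
```

```bash
python3 plan.py .4675 .059 .192 -54 abs; python3 -c "
from h import *
snap('wrist','w6')"
```

```text
pos [ 0.662  -0.075   0.3118] phi -54.0 j [-0.11  0.62  0.34  1.29 -0.    2.4 ] gap 1.001 gf 0.0 t 43.3
turn units [ 0.03 -0.03  0.  ]
then shift units [-1.96 -5.57  3.  ]
```

View pics/w6.png

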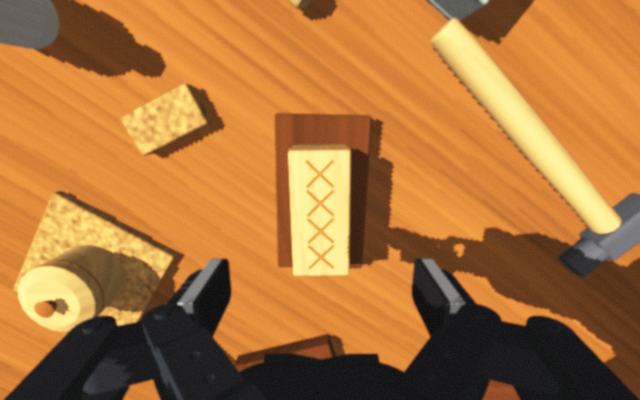

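The oblong box lies along its stand: stand corners (276,114), (369,115), (363,267), (278,267), lid corners (289,150), (350,149), (348,275), (293,276). Computing the offset while I move to the round box.

```bash
python3 - <<'E'
from h import *
s=load('w6'); f=lambda l,z:np.mean([atz(s,u,v,z)[:2] for u,v in l],0)
print(f(((289,150),(350,149),(348,275),(293,276)),.060),f(((276,114),(369,115),(363,267),(278,267)),.018))
E
```

```text
[ 0.66037222 -0.07514426] [ 0.66458311 -0.07362859]
```

Emit:
step_arm --targets '[[[0, 0, 0, -0.15, -0.4, 0, 1], [0, 0, 0, -0.3, -0.8, 0, 1], [0, 0, 0, -0.3, -0.9, 0, 1], [0, 0, 0, -0.3, -0.9, 0, 1], [0, 0, 0, -0.3, -0.9, 0, 1], [0, 0, 0, -0.3, -0.9, 0, 1], [0, 0, 0, -0.31, -0.77, 0, 1], [0, 0, 0, 0, 0, 0, 1], [0, 0, 0, 0, 0, 0.5, 1], [0, 0, 0, 0, 0, 0.4, 1], [0, 0, 0, 0, 0, 0, 1], [0, 0, 0, 0, 0, 0, 1]]]'

```text
time: 44.55
eef_pos: [0.4672, 0.0588, 0.2731]
eef_rot: [0.951, 0.309, -0.001, -0.0]
contact_force: [0.3, -0.2, 0.2]
finger_gap: 1.0
grasp_force: 0.0
```

```bash
python3 plan.py .4675 .059 .192 -54 abs
```

```text
pos [0.4672 0.0588 0.2731] phi -54.0 j [ 0.13  0.29 -0.3   0.99 -0.    2.64] gap 1.0 gf 0.0 t 44.55
turn units [-0.01  0.02 -0.  ]
then shift units [0.01 0.   2.03]
```

Oblong box is about 4.5 mm from its stand centre, which is fine. Descend and grasp the round box.

Emit:
step_arm --targets '[[[0, 0, 0, 0, 0, 0.3, 1], [0, 0, 0, 0, 0, 0.5, 1], [0, 0, 0, 0, 0, 0.5, 1], [0, 0, 0, 0, 0, 0.4, 1], [0, 0, 0, 0, 0, 0.2, 1], [0, 0, 0, 0, 0, 0.1, 1], [0, 0, 0, 0, 0, 0, 1], [0, 0, 0, 0, 0, 0, -1], [0, 0, 0, 0, 0, 0, -1], [0, 0, 0, 0, 0, 0, -1], [0, 0, 0, 0, 0, 0, -1], [0, 0, 0, 0, 0, 0, -1], [0, 0, 0, 0, 0, 0, -1], [0, 0, 0, 0, 0, 0, -1], [0, 0, 0, 0, 0, 0, -1]]]'

```text
time: 46.05
eef_pos: [0.4678, 0.0591, 0.1954]
eef_rot: [0.951, 0.309, 0.001, 0.0]
contact_force: [-0.5, -1.4, 5.8]
finger_gap: 0.731
grasp_force: 65.2
```

Emit:
step_arm --targets '[[[0, 0, 0, 0, 0, -0.2, -1], [0, 0, 0, 0, 0, -0.5, -1], [0, 0, 0, 0, 0, -0.7, -1], [0, 0, 0, 0, 0, -0.7, -1], [0, 0, 0, 0, 0, -0.5, -1], [0, 0, 0, 0, 0, -0.2, -1], [0, 0, 0, 0, 0, 0, -1]]]'

```text
time: 46.75
eef_pos: [0.4675, 0.0592, 0.3072]
eef_rot: [0.951, 0.309, 0.001, 0.0]
contact_force: [-1.1, -0.6, -2.6]
finger_gap: 0.73
grasp_force: 66.0
```

```bash
python3 plan.py .601 -.333 .204 -54 abs
```

```text
pos [0.4675 0.0592 0.3072] phi -54.0 j [ 0.13  0.25 -0.25  1.07  0.    2.64] gap 0.73 gf 66.0 t 46.75
turn units [ 0.02 -0.03  0.  ]
then shift units [-3.06  9.89  2.58]
```

Emit:
step_arm --targets '[[[0, 0, 0, -0.1, 0.4, 0, -1], [0, 0, 0, -0.25, 0.8, 0, -1], [0, 0, 0, -0.27, 0.85, 0, -1], [0, 0, 0, -0.27, 0.85, 0, -1], [0, 0, 0, -0.27, 0.85, 0, -1], [0, 0, 0, -0.27, 0.85, 0, -1], [0, 0, 0, -0.27, 0.85, 0, -1], [0, 0, 0, -0.27, 0.85, 0, -1], [0, 0, 0, -0.27, 0.85, 0, -1], [0, 0, 0, -0.27, 0.85, 0, -1], [0, 0, 0, -0.25, 0.85, 0, -1], [0, 0, 0, -0.2, 0.7, 0, -1], [0, 0, 0, -0.1, 0.34, 0, -1], [0, 0, 0, 0, 0, 0, -1], [0, 0, 0, 0, 0, 0.4, -1], [0, 0, 0, 0, 0, 0.6, -1], [0, 0, 0, 0, 0, 0.6, -1], [0, 0, 0, 0, 0, 0.4, -1], [0, 0, 0, 0, 0, 0.2, -1], [0, 0, 0, 0, 0, 0, -1]]]'

```text
time: 48.75
eef_pos: [0.6, -0.3316, 0.2155]
eef_rot: [0.951, 0.31, -0.002, -0.002]
contact_force: [0.3, 0.5, -1.5]
finger_gap: 0.73
grasp_force: 66.2
```

```bash
python3 plan.py .601 -.333 .2034 -54 abs
```

```text
pos [ 0.6    -0.3316  0.2155] phi -53.9 j [-0.5   0.73  0.29  1.13  0.    2.01] gap 0.73 gf 66.2 t 48.75
turn units [-0.06  0.02  0.01]
then shift units [-0.    0.04  0.3 ]
```

Emit:
step_arm --targets '[[[0, 0, 0, 0, 0, 0.15, -1], [0, 0, 0, 0, 0, 0.1, -1], [0, 0, 0, 0, 0, 0.04, -1], [0, 0, 0, 0, 0, 0, -1], [0, 0, 0, 0, 0, 0, -1]]]'

```text
time: 49.25
eef_pos: [0.6009, -0.3329, 0.2067]
eef_rot: [0.951, 0.309, 0.0, 0.0]
contact_force: [-0.5, -0.1, -2.6]
finger_gap: 0.732
grasp_force: 66.2
```

Emit:
step_arm --targets '[[[0, 0, 0, 0, 0, 0.05, -1], [0, 0, 0, 0, 0, 0.04, -1], [0, 0, 0, 0, 0, 0, -1], [0, 0, 0, 0, 0, 0, -1]]]'

```text
time: 49.65
eef_pos: [0.6009, -0.3329, 0.2036]
eef_rot: [0.951, 0.309, 0.0, 0.0]
contact_force: [-1.8, 0.3, 3.9]
finger_gap: 0.736
grasp_force: 66.5
```

Emit:
step_arm --targets '[[[0, 0, 0, 0, 0, 0, 1], [0, 0, 0, 0, 0, 0, 1], [0, 0, 0, 0, 0, 0, 1], [0, 0, 0, 0, 0, 0, 1], [0, 0, 0, 0, 0, 0, 1], [0, 0, 0, 0, 0, 0, 1], [0, 0, 0, 0, 0, -0.2, 1], [0, 0, 0, 0, 0, -0.5, 1], [0, 0, 0, 0, 0, -0.7, 1], [0, 0, 0, 0, 0, -0.7, 1], [0, 0, 0, 0, 0, -0.7, 1], [0, 0, 0, 0, 0, -0.5, 1], [0, 0, 0, 0, 0, 0, 1]]]'

```text
time: 50.95
eef_pos: [0.6016, -0.3333, 0.3399]
eef_rot: [0.951, 0.309, 0.003, 0.003]
contact_force: [0.5, -0.7, -0.1]
finger_gap: 0.999
grasp_force: 0.0
```

```bash
python3 -c "
from h import *
snap('side','side2'); snap('wrist','w7')
a=cv2.imread('pics/side2.png')[90:350,180:480]; b=cv2.imread('pics/w7.png')[100:300,220:420]
cv2.imwrite('pics/c2.png',np.hstack([cv2.resize(a,(450,390)),cv2.copyMakeBorder(cv2.resize(b,(300,300)),0,90,0,0,0)]))"
```

```text
(no output)
```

View pics/c2.png

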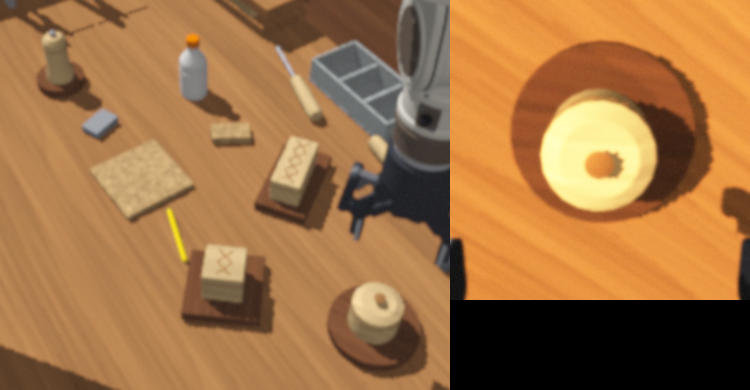

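All four pieces stand upright on their own stands and the bottle is in place. In the wrist crop the knob is at about (320,209) full-frame, with the disc from column 261 to 384 and its top at row 127. One last numeric check of the round box, then hand in.

```bash
python3 - <<'E'
from h import *
s=load('w7'); k=atz(s,320,209,.078)[:2]; m=atz(s,322.5,187,.018)[:2]; t=atz(s,322.5,127,.018)[:2]; l=atz(s,261,187,.018)[:2]; q=atz(s,384,187,.018)[:2]
print(k,m,t+(m-t)/np.linalg.norm(m-t)*.06,(l+q)/2,np.linalg.norm(l-q))
c=t+(m-t)/np.linalg.norm(m-t)*.06; print('offset mm',1e3*np.linalg.norm(k-c))
if np.linalg.norm(k-c)<.010: print(job.hand_in())
E
```

```text
[ 0.60256877 -0.33163479] [ 0.60655603 -0.33181852] [ 0.602923   -0.33446901] [ 0.60659135 -0.33186721] 0.11720429219802805
offset mm 2.8562660921000065
the job is handed in; nothing more can be done
None
```

I handed the job in with all four pieces upright on their own stands, each centred within about 5 mm by my camera checks; the glue bottle was not touched, and the judge's result was not returned.

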